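Load the wedge bracket on the sloped rest of the assembly turntable

TASK

First turn the assembly turntable (its upright crank pin is there for that) anticlockwise seen from above until it is fully home against its index stop. Then lift the wedge-shaped steel bracket out of the blue tray, where only its ends can be gripped, set it down on its underside on the wooden block and let go, so that you can take it again by its sides (at the rest the stop leaves no room for a finger at the toe). Lay it on the narrow sloped rest of the turntable, flat on the rail, square and centred across it, thin toe downhill and up against the stop, with the turntable still home; leave the plain spacer, oil bottle, hammer and screwdriver where they are.

Things in the scene. Friction and masses are not known exactly. Their poses are not given: they have to be found in the camera images.
- turntable (a joint): Angle of the black turntable disc (radius 135 mm, top face 30 mm above the bench) on its fixed round steel base. 0 is the index stop, where the turntable must end; it starts between -1.57 and -1.07 and grows anticlockwise seen from above. Stiff, stays where it is left.
- turn_base: Fixed steel base of the turntable, radius 140 mm. Origin on the bench on the turntable's vertical axis. With the turntable at the index stop the rest's x axis points, seen from above, along the base's x axis.
- crank_pin (a point): The crank pin: an upright round steel pin, 22 mm in diameter, standing 52 mm up from the disc (top 82 mm above the bench), 110 mm from the turntable's axis. The point lies on the pin's axis 15 mm below its top and moves with the disc.
- rest (a point): Sloped rest on the turntable: steel rail 24 mm wide, 20 degree slope, on a 24 mm wide post, with a stop block (30 mm wide, 22 mm high) at its low end. Origin on the rail's top face on the turntable's axis, 110 mm above the bench; x points uphill along the rail, y across, z out of the face. Stop face at x = -30 mm (a bracket that is home has its origin at this origin), rail end at x = +35 mm.
- bracket: Steel wedge bracket, 60 mm long (x), 38 mm wide (y), 0.35 kg, flat underside. Toe end (-x) 16 mm high; a narrow gusset slopes up to the heel, 34 mm high, from x = +6 to +30 mm, with a dark bore across it. Base and heel are the full 38 mm wide. Origin at the centre of its underside, x from toe to heel, z up. Starts in either pocket of the tray.
- heel (a point): Centre of the top face of the bracket's heel: 18 mm towards the heel and 34 mm above the bracket's origin.
- tray: Fixed blue tray 150 x 114 mm (x, y), floor 6 mm thick, with three walls along x, 120 mm long, 6 mm thick, tops 42 mm above the bench, at y = -53, 0 and +53 mm: two pockets 47 mm wide, open at both ends, where parts lie lengthways with their ends clear. Origin under its centre on the bench.
- block: Fixed wooden block 95 x 75 mm (x, y), 40 mm high, for setting parts down. Origin under its centre on the bench.
- spacer: Bystander: plain steel block 60 x 38 x 26 mm in the tray's other pocket. Origin at the centre of its underside.
- oiler: Bystander: upright orange oil bottle with a black cap, radius 30 mm, 130 mm high. Origin at the centre of its underside.
- hammer: Bystander: hammer lying on the bench beyond the turntable. Origin near its middle.
- driver: Bystander: screwdriver lying on the bench. Origin near its middle.
Mind the look-alikes: they are no part of the job. Leave any orange or turquoise look-alike of the bracket alone.

How it is judged (in metres and radians):
On the way, in this order (a step that is already met when the one before it is completed fails the run):
1. the turntable is home at its index stop (value of joint turntable above -0.06 rad and velocity of joint turntable below 0.05 rad/s), for 0.3 s.
2. the bracket stands on the wooden block on its underside, let go (contact force between bracket and block above 0.5 N and contact force between bracket and the fingers below 0.05 N and angle between bracket's own z axis and vertical below 0.1 rad and linear speed of bracket below 0.02 m/s), for 0.2 s.
At the end, for the whole second after the job is handed in: Turntable within 0.06 rad of its index stop; bracket still, flat on the sloped rail (3 mm, 0.07 rad), square within 0.12 rad, centred within 7 mm, heel uphill, toe within 5 mm of the stop; spacer, oil bottle, hammer and screwdriver within 20 mm of where they began (value of joint turntable above -0.06 rad and x of bracket in the frame of rest between -0.003 and 0.005 m and y of bracket in the frame of rest between -0.007 and 0.007 m and z of bracket in the frame of rest between -0.003 and 0.003 m and angle between the z axis of bracket and the z axis of rest, either way round below 0.07 rad and angle between the x axis of bracket and the x axis of rest, either way round below 0.12 rad and x of heel in the frame of rest above 0.01 m and z of heel in the frame of rest above 0.02 m and linear speed of bracket below 0.01 m/s and distance of each of spacer, oiler, hammer, driver from where it was at the start of the episode below 0.02 m); the robot touches nothing.
It fails at once if the spacer is disturbed (moved more than 20 mm) (distance of spacer from where it was at the start of the episode above 0.02 m).
It fails at once if the oiler is disturbed (moved more than 20 mm) (distance of oiler from where it was at the start of the episode above 0.02 m).
It fails at once if the hammer is disturbed (moved more than 20 mm) (distance of hammer from where it was at the start of the episode above 0.02 m).
It fails at once if the driver is disturbed (moved more than 20 mm) (distance of driver from where it was at the start of the episode above 0.02 m).
It also fails if it takes over 72 s, if anything falls off the work surface, if the arm or the gripper's body presses on something with over 40 N, if the wrist force passes 120 N, or if a joint passes its speed limit or range.

ROBOT

A 6-joint arm with a two-finger parallel gripper is mounted at the origin on the work surface. World frame = base frame: x ahead of the robot, y to its left, z up, the work surface at z = 0. Lengths are in m, angles in degrees, forces in N, time in s.
With the tool pointing down it reaches from about 0.35 to 0.975 m from the base axis. Payload 17.4 kg.
Tool frame: the origin (TCP) lies where the fingers leave the gripper's body, on its centre line; the fingertips stand 73 mm ahead of it and the grasp point (between the pads) lies 54 mm ahead of it; z points along the fingers, y is the line along which they close (so a half turn about z gives the same grasp; the last joint's range is limited). The gripper opens to 85 mm and grips with 20 to 120 N. Pads are 22 mm wide; open, the fingers measure 114 mm over their backs; the gripper's body (76 mm by 85 mm) begins 54 mm behind the grasp point. The pads swing forward as they close: fully open they stand 13 mm farther back than shut.
Start: joints at [60.917, 6.646, 82.598, -0, 90.757, -2.166], TCP at [0.306, 0.602, 0.304] pointing down, gripper open.
Joint ranges: [-162.19, 162.19], [-47.58, 125.68], [4.15, 143.07], [-65.23, 245.23], [0.69, 171.88], [-170.13, 170.13]. Speed limits (degrees/s): [108.29, 108.29, 127.2, 180, 180, 180].

INTERFACE

Orientations are given as [roll, pitch, yaw] about the fixed x, y, z axes, in that order (R = Rz(yaw) Ry(pitch) Rx(roll)).
In Python, from station import manip gives the robot as it stands.
- The arm moves only by the tool move_arm, never from a script. Its argument "motion" is a list of rows, each a list of 6 numbers: the shift along the tool's x, y, z each as a share of 40 cm, from -1 to 1, then the turn, a rotation vector about the tool's x, y, z each as a share of 90 degrees, from -1 to 1. A call has 1 to 10 rows; each row is the pose to reach, as a shift and turn from the pose commanded when the call began, along the tool's axes at that moment; what a row does not reach only later rows make up. A row lasts 1/10 s, in which the tool goes at most 50 mm and 8.59 degrees, less where a joint would pass 70% of its speed; a pose out of reach is approached as far as the arm can. A call with a number of a shift or a turn outside -1 to 1 is refused whole. A call with a gripper value outside its range is refused whole. "hand" is the opening, from 0 (shut) to 1 (fully open), set as the call begins (left out, the last holds). The fingers move at their own pace and stop on an object; "grip_force" is the grip in N (left out, the last holds). Time passes only in rows, so rows that repeat a pose let the fingers close. It gives the time, the measured TCP pose, the force, the opening and the grip force at its end, in the units of the state.
- manip.get_obs(): the state, without advancing time (a new reading comes with each control period).
- manip.snapshot(name): name is "side" or "top" or "wrist"; returns the picture (384x512x3 uint8, red, green, blue); there is no depth.
- manip.camera_params(name): a dict with "intrinsics" (3x3 intrinsics, pixels), "rvec" (rotation vector, rad) and "tvec" (3), from world to camera coordinates, as OpenCV has them; the wrist camera has in their place "hand_eye" (4x4, takes a point from camera to tool coordinates, whose origin is the TCP and whose axes are the flange's). Camera axes: x right, y down, z forward; pixel columns grow to the right and rows downward; lengths in m; the calibration is good to about 2 mm. The wrist camera is an equidistant fisheye: a pixel r from the principal point sees the ray r / f radians off the axis. A picture is of the moment at which its call begins: read the wrist's pose just before it. camera_params takes no time and is no camera call.
- manip.close_job(): hands the job in; it is judged then, once.
The state is a dict: "time": time; "joints": joint angles; "qd": joint speeds; "effort": joint torques, N m; "eef_pos": TCP position; "tcp_rot": TCP orientation; "ft_force": force on the tool from outside, world axes, zero at the start; "ft_torque": the same for the moment, N m; "opening": opening from 0.0 (shut) to 1.0 (fully open); "gripper_force": force on a finger pad.
Only numpy, scipy, OpenCV 4.12 (cv2) and the standard library are available. Lean on these libraries where they do the work, as an engineer would, in place of code of your own. Each camera call takes 0.05 s, during which the arm holds its last target. There are 200 camera calls.

## Working session

There is one attempt and no reset: what is moved stays moved. The work goes in short steps, Python scripts to look and compute and a tool call to move; the robot and the scene stay as the last step left them, time stands still between calls to the robot, and variables do not carry over. Pictures are saved under pics/ and viewed, at most 10 in all, crops included, and the job is handed in when it is done.

Besides the shell and the picture viewer there is one more tool, called after "Call:" as name(argument=value, ...) on one line, values as JSON. move_arm: Moves the arm, as the interface text tells. Its arguments: {"type":"object","properties":{"motion":{"type":"array"},"hand":{"type":"number"},"grip_force":{"type":"number"}},"required":["motion"]}

```bash
mkdir -p pics; ls
python3 - <<'E'
from station import manip
import cv2,numpy as np
o=manip.get_obs();print(o)
for n in("top","side"):
    im=manip.snapshot(n);cv2.imwrite(f"pics/{n}0.png",im[:,:,::-1]);c=manip.camera_params(n);print(n,c)
    R=cv2.Rodrigues(np.array(c['rvec']))[0];print(-R.T@np.array(c['tvec']))
print(manip.camera_params("wrist"))
a=cv2.imread("pics/top0.png")
cv2.imwrite("pics/top0b.png",cv2.resize(a,(800,600),interpolation=cv2.INTER_CUBIC))
a=cv2.imread("pics/side0.png")
cv2.imwrite("pics/side0b.png",cv2.resize(a,(800,600),interpolation=cv2.INTER_CUBIC))
E
```

```text
pics
{'time': 0.0, 'joints': array([ 6.09168600e+01,  6.67298910e+00,  8.26365592e+01,  9.74248794e-04,
        9.07574297e+01, -2.16588925e+00]), 'qd': array([-0.02117423, -0.00091498, -0.0589246 ,  0.02485999,  0.00593251,
        0.06962064]), 'effort': array([ 3.78213954e-03, -7.31990504e+01, -6.32475901e+01,  1.40121042e-04,
        6.48323839e-03,  7.75494732e-05]), 'eef_pos': array([0.30552328, 0.60176559, 0.30316668]), 'tcp_rot': array([-1.79933107e+02, -3.50477419e-03,  1.53082759e+02]), 'ft_force': array([-0.77559881,  0.50233887, -0.69771392]), 'ft_torque': array([0.03722585, 0.00183182, 0.02514703]), 'gripper_force': 0.0, 'opening': 0.9996539690635744}
top {'intrinsics': array([[458.48541518,   0.        , 258.5962687 ],
       [  0.        , 458.48541518, 198.2903081 ],
       [  0.        ,   0.        ,   1.        ]]), 'rvec': array([ 2.08232363, -2.12462975,  0.24732828]), 'tvec': array([0.00170775, 0.57958401, 1.25815185])}
[0.28050054 0.00138061 1.35653388]
side {'intrinsics': array([[423.49819408,   0.        , 258.39468654],
       [  0.        , 423.49819408, 193.13908611],
       [  0.        ,   0.        ,   1.        ]]), 'rvec': array([ 2.11618756, -0.31500289,  0.19207068]), 'tvec': array([-0.5595974 ,  0.14883256,  1.2891493 ])}
[ 0.22222906 -1.12864745  0.8209601 ]
{'intrinsics': array([[297.31863964,   0.        , 256.23007064],
       [  0.        , 297.31863964, 190.2147738 ],
       [  0.        ,   0.        ,   1.        ]]), 'hand_eye': array([[ 7.47394669e-04, -9.62395158e-01, -2.71652355e-01,
         6.84544708e-02],
       [ 9.99998911e-01,  1.06496996e-03, -1.02162956e-03,
         9.04367954e-05],
       [ 1.27251294e-03, -2.71651296e-01,  9.62394906e-01,
        -6.91139880e-02],
       [ 0.00000000e+00,  0.00000000e+00,  0.00000000e+00,
         1.00000000e+00]])}
```

View pics/top0b.png

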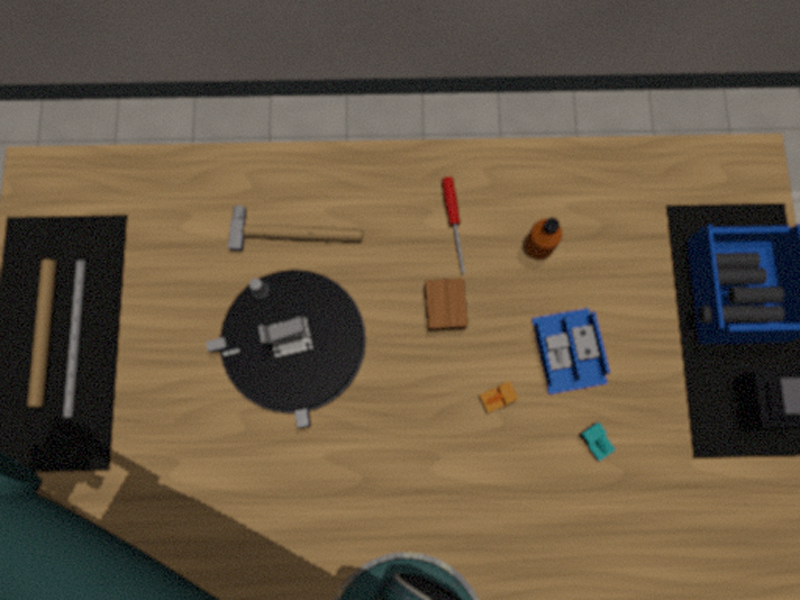

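View pics/side0b.png

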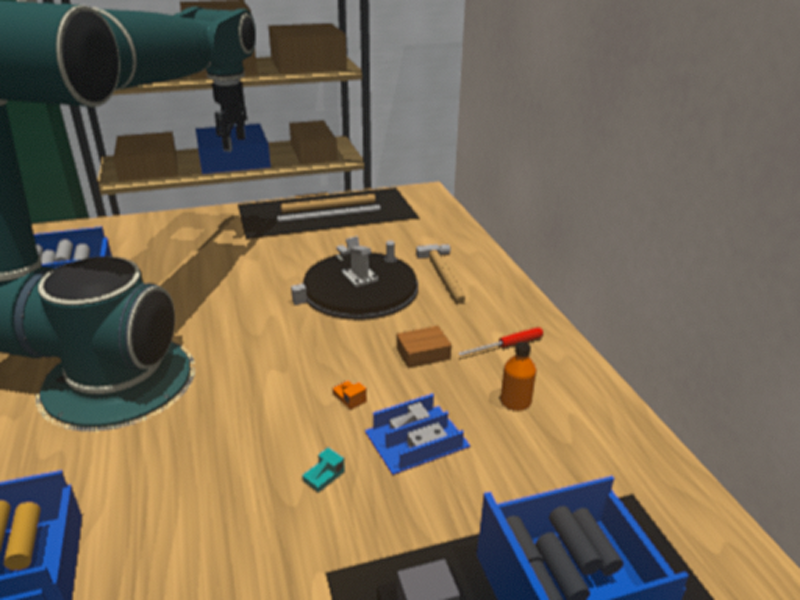

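The top view (800-px scale) shows the turntable disc at (292,340) with its pin at (258,288), the block at (446,303) and the tray at (571,350). In the tray there is a grey stepped part at (558,350) and a grey part with holes at (585,343). The look-alikes are orange (497,397) and turquoise (597,441). The grey stepped one fits "bracket" and the plain one is the spacer. I'll confirm this in an enlarged crop.

```bash
cat > h.py <<'E'
import cv2,numpy as np
from scipy.spatial.transform import Rotation as Ro
def cam(n):
    from station import manip
    c=manip.camera_params(n);R=cv2.Rodrigues(np.array(c['rvec']))[0];t=np.array(c['tvec']);return c['intrinsics'],R,t
def cast(n,px,z):
    K,R,t=cam(n);px=np.atleast_2d(px).astype(float)
    d=(R.T@np.linalg.inv(K)@np.c_[px,np.ones(len(px))].T).T;C=-R.T@t
    return C+d*((z-C[2])/d[:,2])[:,None]
def proj(n,P):
    K,R,t=cam(n);q=(K@(R@np.atleast_2d(P).T+t[:,None])).T;return q[:,:2]/q[:,2:]
def wcast(px,o,z):
    """wrist fisheye pixels -> points on the plane z"""
    from station import manip
    c=manip.camera_params("wrist");K=c['intrinsics'];H=np.array(c['hand_eye'])
    px=np.atleast_2d(px).astype(float);v=(px-K[:2,2])/K[0,0];r=np.linalg.norm(v,axis=1)+1e-12
    d=np.c_[v*(np.sin(r)/r)[:,None],np.cos(r)]
    Rt=Ro.from_euler('xyz',o['tcp_rot'],degrees=True).as_matrix()
    d=(Rt@H[:3,:3]@d.T).T;C=Rt@H[:3,3]+o['eef_pos']
    return C+d*((z-C[2])/d[:,2])[:,None]
def go(o,p,rot,c=None):
    """move row (shares) from pose o=(pos,eulerdeg) to p, rot"""
    R0=Ro.from_euler('xyz',o['tcp_rot'],degrees=True);R1=Ro.from_euler('xyz',rot,degrees=True)
    s=R0.inv().apply(np.array(p)-o['eef_pos'])/.4;w=np.degrees((R0.inv()*R1).as_rotvec())/90
    return np.round(np.r_[s,w],4)
E
python3 - <<'E'
from h import *
t=cv2.imread("pics/top0.png");s=cv2.imread("pics/side0.png")
a=cv2.resize(t[165:285,125:245],(400,400),interpolation=cv2.INTER_CUBIC)
b=cv2.resize(t[190:260,335:405],(400,400),interpolation=cv2.INTER_CUBIC)
cv2.imwrite("pics/c1.png",np.hstack([a,b]))
hsv=cv2.cvtColor(t,cv2.COLOR_BGR2HSV)
# disc
m=((hsv[:,:,2]<60)).astype(np.uint8);m[:, :135]=0;m[:,240:]=0;m[:165]=0;m[275:]=0
m=cv2.morphologyEx(m,cv2.MORPH_CLOSE,np.ones((9,9)))
c=max(cv2.findContours(m,0,1)[0],key=cv2.contourArea)
print('disc',cv2.fitEllipse(cv2.convexHull(c)))
P=cast("top",cv2.convexHull(c)[:,0],.03);q=cv2.minEnclosingCircle(P[:,:2].astype(np.float32));print(q)
# tray blue
m=((hsv[:,:,0]>100)&(hsv[:,:,0]<125)&(hsv[:,:,1]>120)).astype(np.uint8);m[:,:320]=0;m[:,410:]=0;m[:180]=0;m[270:]=0
m=cv2.morphologyEx(m,cv2.MORPH_CLOSE,np.ones((5,5)))
ys,xs=np.nonzero(m);
# block
m2=((hsv[:,:,0]>2)&(hsv[:,:,0]<18)&(hsv[:,:,1]>120)).astype(np.uint8);
cc=max(cv2.findContours(m,0,1)[0],key=cv2.contourArea);r=cv2.minAreaRect(cast("top",cc[:,0],.006)[:,:2].astype(np.float32));print('tray z.006',r)
x=t[205,270:300];print(hsv[190:200:3,260:310:3].tolist()[0])
E
```

```text
disc ((186.70008850097656, 218.10995483398438), (89.43899536132812, 92.41378784179688), 58.432159423828125)
((0.5343462228775024, 0.20330220460891724), 0.13646070659160614)
tray z.006 ((0.5093306303024292, -0.3281180262565613), (0.14575240015983582, 0.1205017939209938), 9.240815162658691)
[[19, 118, 147], [18, 114, 150], [17, 114, 150], [17, 113, 149], [12, 150, 73], [14, 163, 122], [14, 146, 126], [15, 156, 129], [14, 156, 126], [14, 181, 117], [14, 158, 126], [14, 157, 122], [14, 156, 124], [18, 114, 147], [18, 118, 141], [18, 119, 142], [16, 122, 142]]
```

View pics/c1.png

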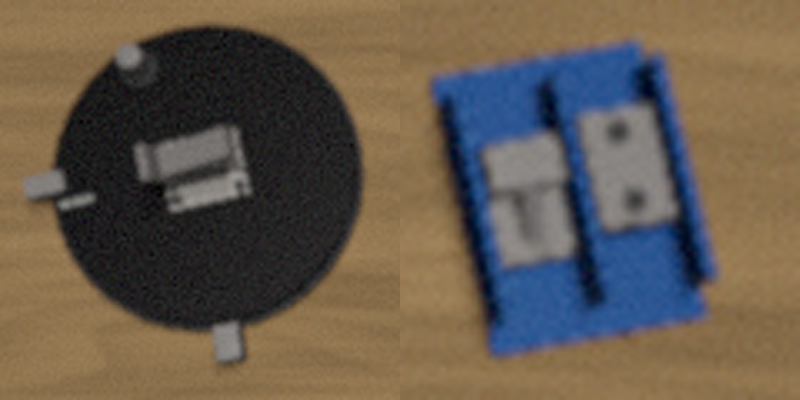

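The crop confirms it. The left-pocket part (crop 530,200) has a full-width heel block towards +x (top of picture) and a narrow gusset, so it is the bracket, with its toe towards the robot. The right one (630,165) is a plain block with holes, the spacer. On the turntable the stop is at the left end of the rail (145,163), the pin is at (128,55), and a lug at (228,340) is probably the index. Next I'll move to look at the turntable with the wrist camera.

Run:
```python
from h import *
from station import manip
o=manip.get_obs()
print('pin',cast("top",[125+128/3.333,165+55/3.333],.082))
print('lug',cast("top",[125+228/3.333,165+340/3.333],.03), 'mark',cast("top",[125+75/3.33,165+200/3.33],.03))
print('bracket heel/toe',cast("top",[335+(525-400)/5.714,190+165/5.714],.04),cast("top",[335+(537-400)/5.714,190+258/5.714],.022))
print('block',cast("top",np.array([446,303])/1.5625,.04))
print(go(o,[.56,.22,.36],[180,0,75]))
```

```text
pin [[0.63078949 0.26285597 0.082     ]]
lug [[0.38926467 0.18086996 0.03      ]] mark [[0.51387101 0.31649892 0.03      ]]
bracket heel/toe [[ 0.51827235 -0.29582144  0.04      ]] [[ 0.47291119 -0.30270403  0.022     ]]
block [[ 0.59729462 -0.08975884  0.04      ]]
[-9.993e-01 -5.633e-01 -1.414e-01 -6.000e-04  4.000e-04  8.676e-01]
```

Call:
move_arm(motion=[[-0.99,-0.56,-0.14,0,0,0.87],[-0.99,-0.56,-0.14,0,0,0.87],[-0.99,-0.56,-0.14,0,0,0.87],[-0.99,-0.56,-0.14,0,0,0.87],[-0.99,-0.56,-0.14,0,0,0.87],[-0.99,-0.56,-0.14,0,0,0.87],[-0.99,-0.56,-0.14,0,0,0.87],[-0.99,-0.56,-0.14,0,0,0.87],[-0.99,-0.56,-0.14,0,0,0.87],[-0.99,-0.56,-0.14,0,0,0.87]], hand=1)

```text
time: 1.1
eef_pos: [0.5593, 0.2191, 0.3601]
tcp_rot: [180.0, 0.0, 74.3]
ft_force: [-0.4, 0.3, 0.4]
opening: 1.001
gripper_force: 0.0
```

Call:
move_arm(motion=[[0,0,0,0,0,0],[0,0,0,0,0,0],[0,0,0,0,0,0]])

```text
time: 1.4
eef_pos: [0.5566, 0.2241, 0.3596]
tcp_rot: [-180.0, 0.0, 74.9]
ft_force: [-0.1, -1.3, -0.2]
opening: 0.996
gripper_force: 0.0
```

Run:
```python
from h import *
from station import manip
o=manip.get_obs();im=manip.snapshot("wrist");cv2.imwrite("pics/w1.png",im[:,:,::-1]);np.save("w1.npy",o,allow_pickle=True)
print(o['time'],o['eef_pos'],o['tcp_rot'],o['joints'])
cv2.imwrite("pics/w1b.png",cv2.resize(im[:,:,::-1],(800,600),interpolation=cv2.INTER_CUBIC))
```

```text
1.4 [0.55659579 0.22405785 0.35962848] [-1.79973972e+02  1.01007398e-03  7.49318267e+01] [ 1.94864225e+01 -3.21277555e+00  8.75548823e+01  1.39998694e-02
  9.56799025e+01  3.45559789e+01]
```

View pics/w1b.png

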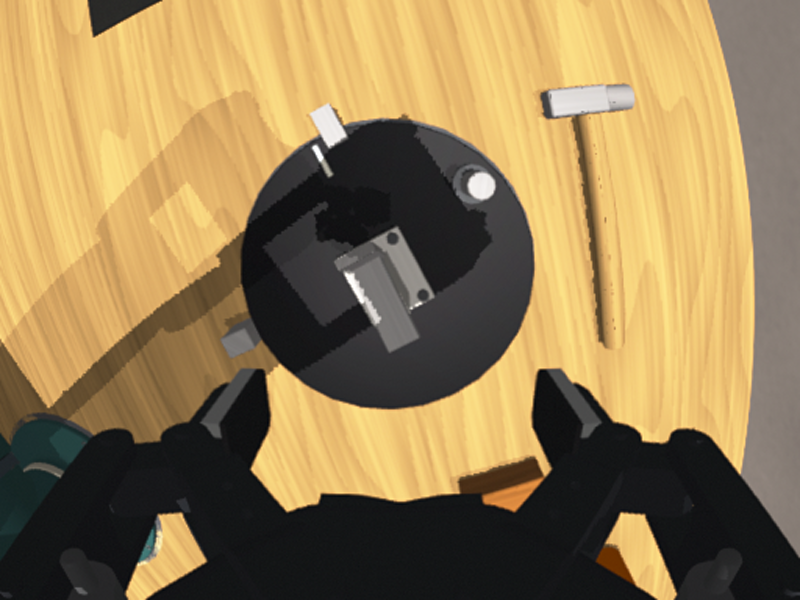

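The wrist view shows the disc centred near (388,264), the white pin top at (481,186), the rail running from the stop (348,263) to its high end (402,342), a mark at (322,160), and lugs at (327,123) and (238,338).

Run:
```python
from h import *
o=np.load("w1.npy",allow_pickle=True).item()
k=1.5625
t=cv2.imread("pics/w1.png");hsv=cv2.cvtColor(t,cv2.COLOR_BGR2HSV)
# disc rim pixels: right/lower rim by saturation change (wood sat high)
m=(hsv[:,:,1]<70).astype(np.uint8)
pts=[]
c=np.array([388,264])/k
for a in np.radians(np.arange(-60,110,4)):
    for r in np.arange(80,110,.5):
        x,y=c+r*np.array([np.cos(a),np.sin(a)])
        if not m[int(round(y)),int(round(x))]: pts.append((x,y));break
P=wcast(pts,o,.03)[:,:2]
A=np.c_[2*P,np.ones(len(P))];s=np.linalg.lstsq(A,(P**2).sum(1),rcond=None)[0]
r=np.sqrt(s[2]+s[:2]@s[:2]);print('disc',s[:2],r,np.abs(np.linalg.norm(P-s[:2],axis=1)-r).max())
g=(t[:,:,::-1].min(2)>190).astype(np.uint8);n,l,st,ce=cv2.connectedComponentsWithStats(g)
for i in range(1,n):
    if st[i,4]>25: print(ce[i]*k,st[i,4])
i=min(range(1,n),key=lambda i:np.linalg.norm(ce[i]*k-[481,186]))
pin=wcast(ce[i],o,.082)[0];d=pin[:2]-s[:2];print('pin',pin,np.linalg.norm(d),np.degrees(np.arctan2(d[1],d[0])))
for nm,p,z in(('mark',(322,160),.03),('lugA',(327,123),.03),('lugB',(238,338),.03),('lo',(353,268),.102),('hi',(402,342),.12)):
    w=wcast(np.array(p)/k,o,z)[0];d=w[:2]-s[:2];print(nm,w,np.linalg.norm(d),np.degrees(np.arctan2(d[1],d[0])))
print(go(o,[*pin[:2],.2],[180,0,np.degrees(np.arctan2(*(pin[:2]-s[:2])[::-1]))]))
```

```text
disc [0.5374335  0.20717509] 0.13471226947053136 0.0011373175824667126
[587.17410714  98.83035714] 700
[327.34612462 124.3493541 ] 329
[317.32954545 152.13068182] 33
[480.93039773 185.390625  ] 220
[360.98923841 294.52607616] 151
pin [0.62984046 0.26377467 0.082     ] 0.10836308377987 31.487612418638097
mark [0.51233417 0.31626711 0.03      ] 0.11194215334476199 102.95683872867686
lugA [0.52507964 0.34598872 0.03      ] 0.1393622702642825 95.08569942334303
lugB [0.38466275 0.18240487 0.03      ] 0.15476584788783304 -170.79022285833923
lo [0.52336732 0.23102729 0.102     ] 0.02769088052514525 120.52881812294599
hi [0.5445539  0.17360105 0.12      ] 0.034320776327950005 -78.02610632785492
[ 1.435e-01  1.512e-01  3.990e-01 -3.000e-04  1.000e-04  4.827e-01]
```

Call:
move_arm(motion=[[0.144,0.151,0.4,0,0,0.483],[0.144,0.151,0.4,0,0,0.483],[0.144,0.151,0.4,0,0,0.483],[0.144,0.151,0.4,0,0,0.483],[0.144,0.151,0.4,0,0,0.483],[0.144,0.151,0.4,0,0,0.483],[0.144,0.151,0.4,0,0,0.483],[0.144,0.151,0.4,0,0,0.483]])

```text
time: 2.25
eef_pos: [0.6305, 0.263, 0.201]
tcp_rot: [180.0, -0.1, 31.6]
ft_force: [-1.0, -0.0, 0.4]
opening: 0.998
gripper_force: 0.0
```

Run:
```python
from h import *
from station import manip
o=manip.get_obs()
print(o['time'],o['eef_pos'],o['tcp_rot'],o['joints'])
print(go(o,[.6305,.2643,.122],[180,0,31.5]))
```

```text
2.25 [0.63053953 0.26303289 0.20104562] [ 1.79983061e+02 -8.82472218e-02  3.15647348e+01] [2.05046027e+01 1.01324488e+01 8.83478296e+01 3.08099679e-04
 8.14298639e+01 7.89398352e+01]
[ 0.0013 -0.0028  0.1976  0.0002 -0.001   0.0007]
```

Call:
move_arm(motion=[[0,0,0.1,0,0,0],[0,0,0.197,0,0,0],[0,0,0.197,0,0,0],[0,0,0.197,0,0,0]], hand=1)

```text
time: 2.65
eef_pos: [0.6308, 0.2627, 0.1224]
tcp_rot: [180.0, -0.0, 31.4]
ft_force: [0.5, 0.4, 0.4]
opening: 0.998
gripper_force: 0.0
```

Call:
move_arm(motion=[[0,0,0,0,0,0],[0,0,0,0,0,0],[0,0,0,0,0,0],[0,0,0,0,0,0],[0,0,0,0,0,0],[0,0,0,0,0,0],[0,0,0,0,0,0]], hand=0, grip_force=30)

```text
time: 3.35
eef_pos: [0.6309, 0.2627, 0.1219]
tcp_rot: [180.0, -0.1, 31.3]
ft_force: [-1.8, -0.7, 7.1]
opening: 0.247
gripper_force: 29.6
```

Run:
```python
from h import *
from station import manip
o=manip.get_obs()
print(o['time'],o['eef_pos'],o['tcp_rot'],o['opening'],o['gripper_force'],o['ft_force'])
c=np.array([.5374,.2072]);p=o['eef_pos'][:2];d=p-c;r=np.linalg.norm(d);a=np.degrees(np.arctan2(d[1],d[0]));print(r,a)
for k in range(1,11):
    b=np.radians(a+8*k);print(go(o,[*(c+.110*np.array([np.cos(b),np.sin(b)])),o['eef_pos'][2]],[180,0,31.5+8*k]).tolist())
```

```text
3.35 [0.63088928 0.26271256 0.12193652] [ 1.79992380e+02 -5.00184878e-02  3.13178115e+01] 0.2466864986033138 29.640952348709106 [-1.84877244 -0.71911996  7.14145198]
0.10872851371103175 30.70121707718374
[0.0009, -0.0383, -0.0, 0.0001, -0.0005, -0.0909]
[-0.0067, -0.0759, -0.0, 0.0002, -0.0005, -0.1798]
[-0.0194, -0.1121, -0.0, 0.0002, -0.0005, -0.2687]
[-0.037, -0.1461, -0.0001, 0.0002, -0.0005, -0.3576]
[-0.0593, -0.1774, -0.0001, 0.0003, -0.0005, -0.4465]
[-0.0856, -0.2053, -0.0001, 0.0003, -0.0005, -0.5354]
[-0.1156, -0.2292, -0.0001, 0.0004, -0.0005, -0.6242]
[-0.1486, -0.2488, -0.0002, 0.0004, -0.0004, -0.7131]
[-0.184, -0.2635, -0.0002, 0.0004, -0.0004, -0.802]
[-0.2211, -0.2732, -0.0002, 0.0005, -0.0004, -0.8909]
```

Call:
move_arm(motion=[[0.001,-0.019,0,0,0,-0.044],[0.001,-0.038,0,0,0,-0.089],[-0.002,-0.057,0,0,0,-0.133],[-0.007,-0.076,0,0,0,-0.178],[-0.012,-0.094,0,0,0,-0.222],[-0.019,-0.112,0,0,0,-0.267],[-0.028,-0.129,0,0,0,-0.311],[-0.037,-0.146,0,0,0,-0.356],[-0.048,-0.162,0,0,0,-0.4],[-0.059,-0.177,0,0,0,-0.444]], grip_force=80)

```text
time: 4.35
eef_pos: [0.5734, 0.3091, 0.1221]
tcp_rot: [180.0, 0.2, 71.4]
ft_force: [-11.6, -24.5, 18.0]
opening: 0.237
gripper_force: 78.8
```

Run:
```python
from h import *
from station import manip
o=manip.get_obs()
print(o['time'],o['eef_pos'],o['tcp_rot'],o['opening'],o['gripper_force'],o['ft_force'],o['joints'])
c=np.array([.5374,.2072]);p=o['eef_pos'][:2];d=p-c;r=np.linalg.norm(d);a=np.degrees(np.arctan2(d[1],d[0]));print(r,a)
```

```text
4.35 [0.57336912 0.30909183 0.12207448] [179.99106421   0.22996364  71.37890116] 0.23651495088493604 78.81850361824036 [-11.5929182  -24.54046457  17.96262736] [26.14119539  9.8434515  96.36992141 -0.17645899 73.94228786 44.8113162 ]
0.10805426070311287 70.55631605625379
```

Call:
move_arm(motion=[[-0.003,-0.019,0,0,0,-0.044],[-0.005,-0.038,0,0,0,-0.089],[-0.008,-0.057,0,0,0,-0.133],[-0.011,-0.075,0,0,0,-0.178],[-0.016,-0.093,0,0,0,-0.222],[-0.023,-0.111,0,0,0,-0.267],[-0.032,-0.128,0,0,0,-0.311],[-0.041,-0.144,0,0,0,-0.356],[-0.052,-0.16,0,0,0,-0.4]])

```text
time: 5.25
eef_pos: [0.5066, 0.3106, 0.1221]
tcp_rot: [180.0, 0.1, 107.4]
ft_force: [-0.9, -13.1, 11.3]
opening: 0.233
gripper_force: 78.2
```

Run:
```python
from h import *
from station import manip
o=manip.get_obs()
f=o['ft_force']
print(o['time'],o['eef_pos'],o['tcp_rot'],o['opening'],o['gripper_force'],f)
c=np.array([.5374,.2072]);p=o['eef_pos'][:2];d=p-c;r=np.linalg.norm(d);a=np.degrees(np.arctan2(d[1],d[0]));print(r,a,'rad',f[:2]@d/r,'tan',f[:2]@[-d[1],d[0]]/r)
```

```text
5.25 [0.50661309 0.3105664  0.12206666] [1.79990555e+02 1.14298466e-01 1.07367938e+02] 0.2331908103310978 78.18849921226501 [ -0.89536832 -13.08843459  11.26883573]
0.10785382255909066 106.58576826473502 rad -12.288287553681515 tan 4.5942130256712845
```

Call:
move_arm(motion=[[0,-0.009,0,0,0,-0.022],[-0.001,-0.019,0,0,0,-0.044],[-0.002,-0.028,0,0,0,-0.067],[-0.003,-0.035,0,0,0,-0.083]])

```text
time: 5.65
eef_pos: [0.4935, 0.3057, 0.1221]
tcp_rot: [180.0, 0.1, 114.8]
ft_force: [-3.2, -6.4, 10.3]
opening: 0.233
gripper_force: 78.3
```

Call:
move_arm(motion=[[0,-0.005,0,0,0,-0.011],[0,-0.009,0,0,0,-0.022]])

```text
time: 5.85
eef_pos: [0.4903, 0.3043, 0.1221]
tcp_rot: [-180.0, 0.1, 116.7]
ft_force: [-4.1, -8.7, 11.5]
opening: 0.237
gripper_force: 78.4
```

Call:
move_arm(motion=[[0,-0.005,0,0,0,-0.011],[0,-0.009,0,0,0,-0.022]])

```text
time: 6.05
eef_pos: [0.4871, 0.3027, 0.1221]
tcp_rot: [-180.0, 0.0, 118.7]
ft_force: [-4.7, -8.8, 12.3]
opening: 0.238
gripper_force: 78.4
```

Call:
move_arm(motion=[[0,-0.003,0,0,0,-0.007],[0,-0.006,0,0,0,-0.014]])

```text
time: 6.25
eef_pos: [0.485, 0.3016, 0.1221]
tcp_rot: [-180.0, 0.0, 119.9]
ft_force: [-5.1, -8.5, 11.3]
opening: 0.235
gripper_force: 78.3
```

Call:
move_arm(motion=[[0,-0.004,0,0,0,-0.008],[0,-0.007,0,0,0,-0.016]])

```text
time: 6.45
eef_pos: [0.4845, 0.3006, 0.1221]
tcp_rot: [179.7, 0.2, 121.4]
ft_force: [30.7, 5.1, -9.2]
opening: 0.233
gripper_force: 78.4
```

Call:
move_arm(motion=[[0,-0.004,0,0,0,-0.008],[0,-0.007,0,0,0,-0.016]])

```text
time: 6.65
eef_pos: [0.484, 0.3002, 0.1223]
tcp_rot: [179.3, 0.2, 122.8]
ft_force: [59.1, 23.2, -29.0]
opening: 0.235
gripper_force: 79.1
```

The force jump shows it is on the stop. I'll back off 2 mm, release, lift and look.

Call:
move_arm(motion=[[0,0.007,0,0,0,0.016],[0,0.007,0,0,0,0.016]])

```text
time: 6.85
eef_pos: [0.4846, 0.3007, 0.1222]
tcp_rot: [179.7, 0.2, 121.4]
ft_force: [21.5, -0.9, -3.3]
opening: 0.234
gripper_force: 81.5
```

Call:
move_arm(motion=[[0,0,0,0,0,0],[0,0,0,0,0,0],[0,0,0,0,0,0],[0,0,0,0,0,0],[0,0,-0.125,0,0,0],[0,0,-0.25,0,0,0],[-0.1,0.1,-0.35,0,0,0],[-0.2,0.17,-0.45,0,0,0],[-0.2,0.17,-0.45,0,0,0],[-0.2,0.17,-0.45,0,0,0]], hand=1)

```text
time: 7.85
eef_pos: [0.5846, 0.2669, 0.304]
tcp_rot: [179.8, 0.1, 121.3]
ft_force: [0.5, 0.1, 0.4]
opening: 1.002
gripper_force: 0.0
```

Run:
```python
from h import *
from station import manip
o=manip.get_obs();im=manip.snapshot("wrist");cv2.imwrite("pics/w2.png",im[:,:,::-1]);np.save("w2.npy",o,allow_pickle=True)
print(o['time'],o['eef_pos'],o['tcp_rot'],o['ft_force'])
cv2.imwrite("pics/w2b.png",cv2.resize(im[:,:,::-1],(800,600),interpolation=cv2.INTER_CUBIC))
```

```text
7.85 [0.58459227 0.26686402 0.30395061] [1.79792404e+02 5.41956004e-02 1.21295709e+02] [0.4548823  0.09252728 0.36275573]
```

View pics/w2b.png

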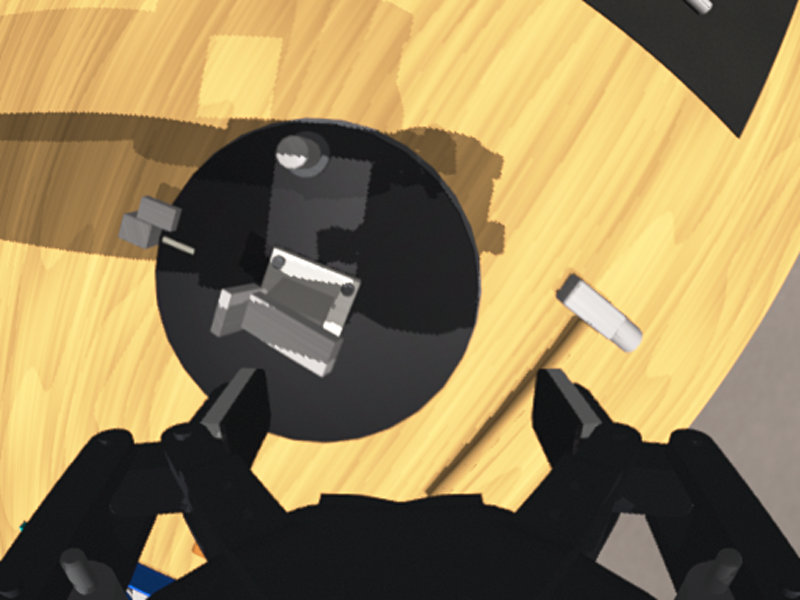

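The disc lug at (158,213) now rests against the base lug at (138,230), so the table is home. The rail runs from the stop (235,305) to the high end (335,358). I'll take one crop of the rest for its corners.

Run:
```python
from h import *
t=cv2.imread("pics/w2.png")
cv2.imwrite("pics/c2.png",cv2.resize(t[150:250,125:245],(720,600),interpolation=cv2.INTER_CUBIC))
```

```text
(no output)
```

View pics/c2.png

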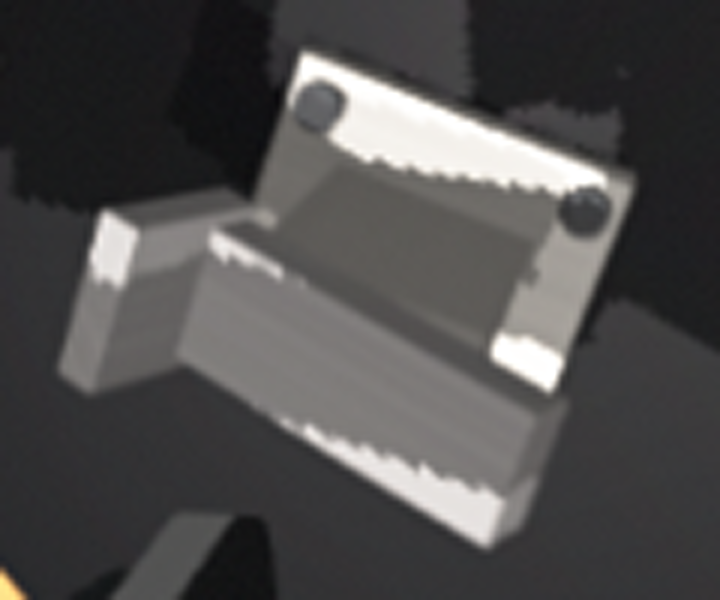

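The crop shows the rail's top face with corners at (212,230) and (178,358) by the stop, and (537,413) and (490,548) at the high end.

Run:
```python
from h import *
o=np.load("w2.npy",allow_pickle=True).item()
f=lambda p,z:wcast(np.array(p)/6+[125,150],o,z)[0]
s=np.sin(np.radians(20))
L1,L2,H1,H2=f((212,230),.11-.03*s),f((178,358),.11-.03*s),f((537,413),.11+.035*s),f((490,548),.11+.035*s)
l=(L1+L2)/2;h=(H1+H2)/2;d=h-l
print(L1,L2,H1,H2);print('width',np.linalg.norm(L1-L2),np.linalg.norm(H1-H2),'len',np.linalg.norm(d))
yaw=np.degrees(np.arctan2(d[1],d[0]));print('yaw',yaw)
for e in((L2-L1),(H2-H1)): print(np.degrees(np.arctan2(e[1],e[0]))+90)
for e in((H1-L1),(H2-L2)): print(np.degrees(np.arctan2(e[1],e[0])))
print('origin',l+d*30/65)
# plate edge at base (z~.034)
a,b=f((300,60),.034),f((630,180),.034);e=b-a;print('plate',np.degrees(np.arctan2(e[1],e[0])),np.linalg.norm(e))
# disc fit
t=cv2.imread("pics/w2.png");hsv=cv2.cvtColor(t,cv2.COLOR_BGR2HSV);m=(hsv[:,:,1]<70);m2=(t.max(2)<95)
pts=[];c=np.array([318,280])/1.5625
for an in np.radians(np.r_[np.arange(-20,100,4)]):
    for r in np.arange(90,118,.5):
        x,y=c+r*np.array([np.cos(an),np.sin(an)])
        if not m[int(round(y)),int(round(x))]: pts.append((x,y));break
P=wcast(pts,o,.03)[:,:2];A=np.c_[2*P,np.ones(len(P))];q=np.linalg.lstsq(A,(P**2).sum(1),rcond=None)[0];r=np.sqrt(q[2]+q[:2]@q[:2]);print('disc',q[:2],r,np.abs(np.linalg.norm(P-q[:2],axis=1)-r).max())
for n,p,z in(('mark',(178,244),.03),('pin',(293,152),.082)):
    w=wcast(np.array(p)/1.5625,o,z)[0][:2];e=w-q[:2];print(n,w,np.linalg.norm(e),np.degrees(np.arctan2(e[1],e[0])))
```

```text
[0.5080263  0.21207185 0.0997394 ] [0.51255072 0.18855579 0.0997394 ] [0.56820214 0.22206033 0.12197071] [0.57274178 0.19800435 0.12197071]
width 0.02394734789402756 0.024480575403856678 len 0.06489012949230415
yaw 9.17303054934156
10.890472093654907
10.686692325758315
9.424498642231423
8.92126920302105
origin [0.53806549 0.20479929 0.11      ]
plate 10.588543795704478 0.06982454891644413
disc [0.5336478 0.2083658] 0.13645252007177336 0.001165709189019981
mark [0.42397629 0.18774585] 0.11159311369090867 -169.3518100308448
pin [0.48584314 0.30119366] 0.10441406464633084 117.24764092468726
```

Rest yaw is about 10.4° and its origin about (0.538, 0.206, 0.110); rail width 24 and length 65 check out. Next is a look at the tray.

Run:
```python
from h import *
o=np.load("w2.npy",allow_pickle=True).item()
print(go(o,[.54,-.05,.3],[180,0,99]))
print(go({'eef_pos':[.54,-.05,.3],'tcp_rot':[180,0,99]},[.50,-.30,.28],[180,0,99]))
```

```text
[-6.190e-01 -5.068e-01  8.600e-03  2.400e-03  1.000e-04  2.477e-01]
[-0.6017 -0.1965  0.05    0.      0.      0.    ]
```

Call:
move_arm(motion=[[-0.62,-0.51,0,0.002,0,0.248],[-0.62,-0.51,0,0.002,0,0.248],[-0.62,-0.51,0,0.002,0,0.248],[-0.62,-0.51,0,0.002,0,0.248],[-0.62,-0.51,0,0.002,0,0.248],[-0.62,-0.51,0,0.002,0,0.248],[-0.62,-0.51,0,0.002,0,0.248]])

```text
time: 8.6
eef_pos: [0.5356, -0.0525, 0.3001]
tcp_rot: [-179.8, 0.0, 99.0]
ft_force: [-0.2, -0.2, -0.5]
opening: 1.0
gripper_force: 0.0
```

Call:
move_arm(motion=[[-0.6,-0.2,0.05,0,0,0],[-0.6,-0.2,0.05,0,0,0],[-0.6,-0.2,0.05,0,0,0],[-0.6,-0.2,0.05,0,0,0],[-0.6,-0.2,0.05,0,0,0],[-0.6,-0.2,0.05,0,0,0],[-0.6,-0.2,0.05,0,0,0],[-0.6,-0.2,0.05,0,0,0]])

```text
time: 9.4
eef_pos: [0.4961, -0.2985, 0.281]
tcp_rot: [-179.8, -0.0, 99.1]
ft_force: [0.1, -0.2, 0.2]
opening: 1.001
gripper_force: 0.0
```

Run:
```python
from h import *
from station import manip
o=manip.get_obs();im=manip.snapshot("wrist");cv2.imwrite("pics/w3.png",im[:,:,::-1]);np.save("w3.npy",o,allow_pickle=True)
print(o['time'],o['eef_pos'],o['tcp_rot'],o['ft_force'])
cv2.imwrite("pics/w3b.png",cv2.resize(im[:,:,::-1],(800,600),interpolation=cv2.INTER_CUBIC))
```

```text
9.4 [ 0.49606298 -0.298486    0.28100088] [-1.79804046e+02 -9.07186650e-03  9.91250116e+01] [ 0.11048048 -0.19524858  0.17255039]
```

View pics/w3b.png

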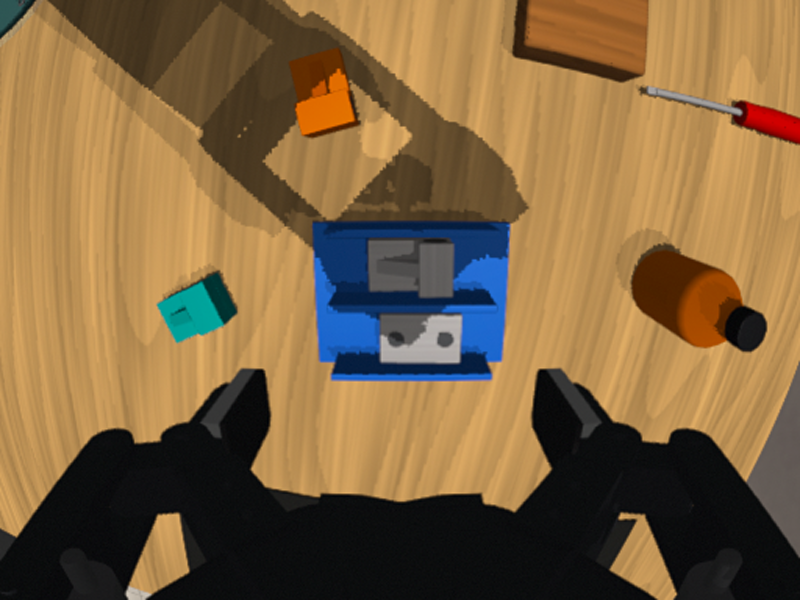

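The wrist view shows the bracket in the upper pocket. The heel top runs (419–454, 241–298) and the toe edge is at x=368, y 240–291. The spacer is below it, at (420,338).

Run:
```python
from h import *
o=np.load("w3.npy",allow_pickle=True).item();k=1.5625
f=lambda p,z:wcast(np.array(p)/k,o,z)[0][:2]
a,b=f((454,240),.04),f((453,298),.04);c,d=f((419,241),.04),f((419,299),.04)
e,g=f((368,240),.022),f((369,291.5),.022)
print('heel w',np.linalg.norm(a-b),'len',np.linalg.norm(a-c),'toe w',np.linalg.norm(e-g))
H=(a+b)/2;T=(e+g)/2;print(H,T,'L',np.linalg.norm(H-T),'yaw',np.degrees(np.arctan2(*(H-T)[::-1])), np.degrees(np.arctan2(*(a-b)[::-1]))-90,np.degrees(np.arctan2(*(e-g)[::-1]))-90)
O=(H+T)/2;print('origin',O)
s=f((497,297),.042)-f((330,296),.042);print('wall',np.linalg.norm(s),np.degrees(np.arctan2(s[1],s[0])))
# block from top view
t=cv2.imread("pics/top0.png");hs=cv2.cvtColor(t,cv2.COLOR_BGR2HSV)
m=((hs[:,:,0]<17)&(hs[:,:,1]>135)).astype(np.uint8);m[:,:262]=0;m[:,310:]=0;m[:172]=0;m[220:]=0
m=cv2.morphologyEx(m,cv2.MORPH_OPEN,np.ones((3,3)));cc=max(cv2.findContours(m,0,1)[0],key=cv2.contourArea)
print('block',cv2.minAreaRect(cast("top",cc[:,0],.04)[:,:2].astype(np.float32)))
y=np.degrees(np.arctan2(*(H-T)[::-1]))
print(go(o,[*O,.16],[180,0,y+90]))
```

```text
heel w 0.040787112678561575 len 0.023726605158221878 toe w 0.038111617169009133
[ 0.53135197 -0.29206157] [ 0.47276969 -0.30311066] L 0.05961515094321448 yaw 10.680975466062042 9.729980826574206 9.358840085994828
origin [ 0.50206083 -0.29758612]
wall 0.1163984909240395 8.87465014416235
block ((0.5975304245948792, -0.0885191559791565), (0.09609882533550262, 0.07525820285081863), 3.2770771980285645)
[-2.000e-04  1.620e-02  3.024e-01 -2.200e-03 -1.000e-04 -1.730e-02]
```

Call:
move_arm(motion=[[0,0.016,0.1,-0.002,0,0],[0,0.016,0.2,-0.002,0,0],[0,0.016,0.3,-0.002,0,0],[0,0.016,0.4,-0.002,0,0],[0,0.016,0.47,-0.002,0,0],[0,0.016,0.47,-0.002,0,0],[0,0.016,0.47,-0.002,0,0]], hand=0.9)

```text
time: 10.15
eef_pos: [0.5023, -0.2981, 0.0944]
tcp_rot: [180.0, 0.0, 99.2]
ft_force: [0.2, 0.1, 0.5]
opening: 0.901
gripper_force: 0.0
```

Call:
move_arm(motion=[[0,0,0.01,0,0,0],[0,0,0.015,0,0,0],[0,0,0.015,0,0,0]])

```text
time: 10.45
eef_pos: [0.502, -0.299, 0.0882]
tcp_rot: [180.0, 0.1, 99.1]
ft_force: [-0.6, -0.4, 0.0]
opening: 0.899
gripper_force: 0.0
```

Call:
move_arm(motion=[[0,0,0.009,0,0,0],[0,0,0.018,0,0,0],[0,0,0.018,0,0,0]])

```text
time: 10.75
eef_pos: [0.5016, -0.2988, 0.0796]
tcp_rot: [-180.0, 0.0, 99.1]
ft_force: [-0.2, -0.6, -0.4]
opening: 0.9
gripper_force: 0.0
```

Call:
move_arm(motion=[[0,0,0,0,0,0],[0,0,0,0,0,0],[0,0,0,0,0,0],[0,0,0,0,0,0],[0,0,0,0,0,0]], hand=0, grip_force=60)

```text
time: 11.25
eef_pos: [0.502, -0.2991, 0.0807]
tcp_rot: [180.0, 0.1, 99.1]
ft_force: [0.3, 0.5, 5.8]
opening: 0.683
gripper_force: 66.3
```

Call:
move_arm(motion=[[0,0,-0.03,0,0,0],[0,0,-0.1,0,0,0],[0,0,-0.2,0,0,0],[0.04,0.03,-0.22,0,0,0],[0.13,0.09,-0.22,0,0,0],[0.23,0.15,-0.22,0,0,0],[0.33,0.22,-0.22,0,0,0],[0.43,0.28,-0.22,0,0,0],[0.482,0.319,-0.22,0,0,0],[0.482,0.319,-0.2,0,0,0]])

```text
time: 12.25
eef_pos: [0.5985, -0.0855, 0.1612]
tcp_rot: [179.9, 0.0, 99.3]
ft_force: [-0.5, 0.1, -2.7]
opening: 0.687
gripper_force: 65.8
```

Run:
```python
from h import *
from station import manip
o=manip.get_obs();print(o['time'],o['eef_pos'],o['tcp_rot'],o['ft_force'],o['opening'])
im=manip.snapshot("wrist");cv2.imwrite("pics/w4b.png",cv2.resize(im[:,:,::-1],(800,600),interpolation=cv2.INTER_CUBIC))
```

```text
12.25 [ 0.5985111  -0.08545011  0.16122946] [1.79920183e+02 2.47334713e-02 9.92659114e+01] [-0.47094434  0.14044886 -2.6895206 ] 0.68673274836402
```

View pics/w4b.png

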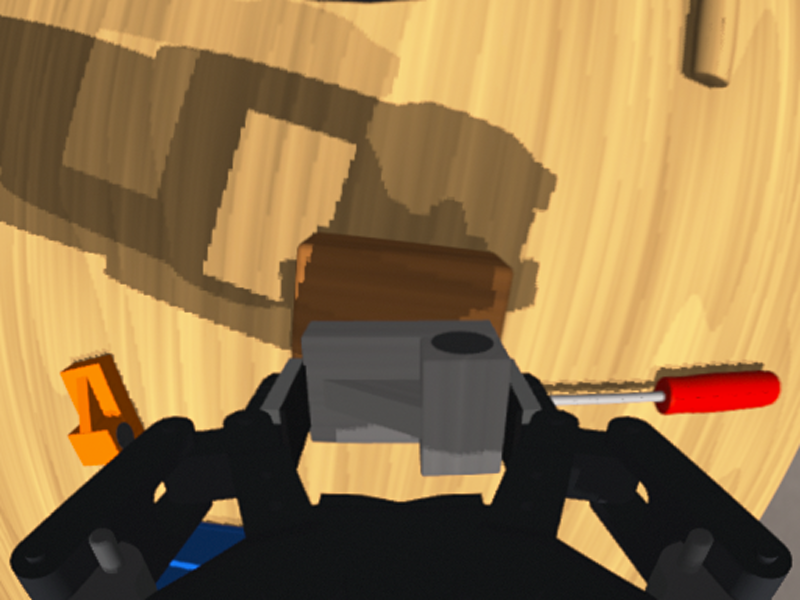

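The bracket is held level (heel at 463,400) above the block (400,290), and the driver shaft ends to the right at (545,395), lower down and clear. I'll lower it.

Call:
move_arm(motion=[[-0.005,0,0.05,0,0,0],[-0.005,0,0.1,0,0,0],[-0.005,0,0.112,0,0,0],[-0.005,0,0.112,0,0,0]])

```text
time: 12.7
eef_pos: [0.5971, -0.0911, 0.1154]
tcp_rot: [-179.9, 0.0, 99.0]
ft_force: [0.1, -0.5, -2.2]
opening: 0.685
gripper_force: 65.8
```

Call:
move_arm(motion=[[0,0,0.004,0,0,0],[0,0,0.004,0,0,0]])

```text
time: 12.9
eef_pos: [0.5976, -0.091, 0.1147]
tcp_rot: [180.0, 0.1, 99.0]
ft_force: [-3.8, -1.3, 4.0]
opening: 0.686
gripper_force: 66.7
```

Call:
move_arm(motion=[[0,0,0,0,0,0],[0,0,0,0,0,0],[0,0,0,0,0,0],[0,0,0,0,0,0],[0,0,-0.05,0,0,0],[0,0,-0.15,0,0,0],[0,0,-0.25,0,0,0],[-0.1,0,-0.35,0,0,0],[-0.1,0,-0.35,0,0,0],[-0.1,0,-0.35,0,0,0]], hand=1)

```text
time: 13.9
eef_pos: [0.6042, -0.1305, 0.2546]
tcp_rot: [179.9, 0.1, 99.0]
ft_force: [0.1, 0.8, -0.6]
opening: 1.002
gripper_force: 0.0
```

Run:
```python
from h import *
from station import manip
o=manip.get_obs();im=manip.snapshot("wrist");cv2.imwrite("pics/w5.png",im[:,:,::-1]);np.save("w5.npy",o,allow_pickle=True)
print(o['time'],o['eef_pos'],o['tcp_rot'],o['ft_force'])
cv2.imwrite("pics/w5b.png",cv2.resize(im[:,:,::-1],(800,600),interpolation=cv2.INTER_CUBIC))
```

```text
13.9 [ 0.60420072 -0.13051981  0.25463106] [1.79908484e+02 7.06905081e-02 9.90115119e+01] [ 0.13293222  0.77550172 -0.61833702]
```

View pics/w5b.png

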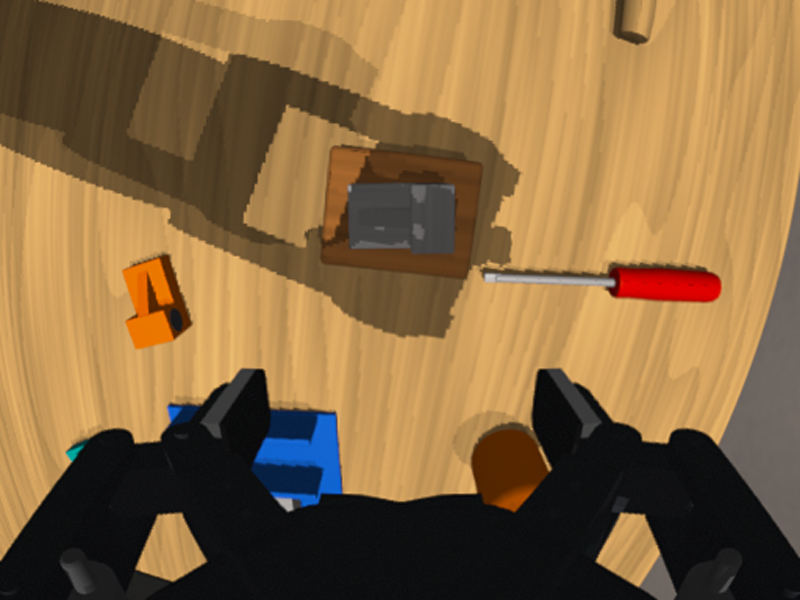

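The bracket stands on the block with its heel top at (412–456, 185–253) and its toe edge at x=348 (185–249).

Run:
```python
from h import *
o=np.load("w5.npy",allow_pickle=True).item();k=1.5625
f=lambda p,z:wcast(np.array(p)/k,o,z)[0][:2]
a,b=f((455,185),.074),f((455,253.5),.074);e,g=f((348,185),.056),f((350,249),.056)
H=(a+b)/2;T=(e+g)/2;y=np.degrees(np.arctan2(*(H-T)[::-1]))
print('w',np.linalg.norm(a-b),np.linalg.norm(e-g),'L',np.linalg.norm(H-T),'yaw',y,np.degrees(np.arctan2(*(a-b)[::-1]))-90,np.degrees(np.arctan2(*(e-g)[::-1]))-90,'O',(H+T)/2)
O=np.array([.5976,-.091]) # gripped centre
u=np.array([np.cos(np.radians(9)),np.sin(np.radians(9))])
print(go(o,[*(O+.008*u),.2],[180,0,9.]))
```

```text
w 0.03750356883724316 0.037499308829900206 L 0.05934002810617703 yaw 9.675921316051634 10.165470799608158 9.81683611437316 O [ 0.59818292 -0.08993457]
[ 1.0030e-01  1.9000e-02  1.3650e-01  1.4000e-03 -2.0000e-04  1.0001e+00]
```

Call:
move_arm(motion=[[0.102,0.03,0.1,0.001,0,0.995],[0.102,0.03,0.1,0.001,0,0.995],[0.102,0.03,0.1,0.001,0,0.995],[0.102,0.03,0.1,0.001,0,0.995],[0.102,0.03,0.1,0.001,0,0.995],[0.102,0.03,0.1,0.001,0,0.995],[0.102,0.03,0.1,0.001,0,0.995],[0.102,0.03,0.1,0.001,0,0.995],[0.102,0.03,0.1,0.001,0,0.995],[0.102,0.03,0.1,0.001,0,0.995]])

```text
time: 14.95
eef_pos: [0.6087, -0.0866, 0.2116]
tcp_rot: [-179.9, 0.2, 12.8]
ft_force: [-0.6, -0.6, 0.9]
opening: 0.999
gripper_force: 0.0
```

Call:
move_arm(motion=[[0,0,0,0,0,0],[0,0,0,0,0,0],[0,0,0,0,0,0]])

```text
time: 15.25
eef_pos: [0.6092, -0.0873, 0.2131]
tcp_rot: [-180.0, 0.1, 13.4]
ft_force: [-0.9, -0.5, 0.0]
opening: 0.999
gripper_force: 0.0
```

Run:
```python
from h import *
from station import manip
o=manip.get_obs();print(o['time'],o['eef_pos'],o['tcp_rot'],o['joints'])
print(go(o,[.6098,-.0883,.121],[180,0,9.4]))
```

```text
15.25 [ 0.60917158 -0.08725471  0.21305952] [-1.79951455e+02  1.01066611e-01  1.33702312e+01] [-1.05273917e+01  1.54073220e+00  9.64628598e+01  3.47343055e-03
  8.21084759e+01  6.61019396e+01]
[ 0.0013  0.0031  0.2301 -0.0005  0.0011  0.0441]
```

Call:
move_arm(motion=[[0,0.003,0.1,0,0,0.044],[0,0.003,0.19,0,0,0.044],[0.001,0.003,0.23,0,0,0.044],[0.001,0.003,0.23,0,0,0.044]])

```text
time: 15.65
eef_pos: [0.6091, -0.0884, 0.1195]
tcp_rot: [-179.9, 0.3, 9.3]
ft_force: [-0.1, -0.0, 1.0]
opening: 1.002
gripper_force: 0.0
```

Call:
move_arm(motion=[[0,0,0,0,0,0],[0,0,0,0,0,0],[0,0,0,0,0,0],[0,0,0,0,0,0],[0,0,0,0,0,0],[0,0,0,0,0,0]], hand=0, grip_force=60)

```text
time: 16.25
eef_pos: [0.6106, -0.0887, 0.1235]
tcp_rot: [180.0, -0.1, 9.2]
ft_force: [-1.0, 0.5, 7.2]
opening: 0.433
gripper_force: 61.1
```

Run:
```python
from h import *
from station import manip
o=manip.get_obs();print(o['time'],o['eef_pos'],o['tcp_rot'],o['opening'],o['ft_force'],o['ft_torque'])
```

```text
16.25 [ 0.61056962 -0.08871745  0.12351818] [ 1.79978685e+02 -7.78208939e-02  9.19097269e+00] 0.4328280502236346 [-0.97373915  0.4623432   7.17012671] [ 0.1729337   0.14456209 -0.00199966]
```

```bash
cat >> h.py <<'E'
RO=np.array([.538,.206,.110]);RR=Ro.from_euler('ZY',[10.4,-20],degrees=True)
def place(xb,cl,g=.012,h=.082): return RO+RR.apply([xb+g,0,h+cl])
E
python3 - <<'E'
from h import *
o={'eef_pos':[.6098,-.0883,.122],'tcp_rot':[180,0,9.3]}
print(place(.006,.04),go(o,[.60,-.05,.25],[180,0,9.3]))
print(go({'eef_pos':[.60,-.05,.25],'tcp_rot':[180,0,9.3]},place(.006,.04),[180,-20,10.4]))
E
```

```text
[0.51359563 0.20152096 0.23079886] [-0.0087 -0.0985 -0.32    0.      0.      0.    ]
[-0.1116 -0.6554  0.048   0.0021  0.2222 -0.0121]
```

Call:
move_arm(motion=[[0,0,-0.03,0,0,0],[0,0,-0.12,0,0,0],[0,0,-0.22,0,0,0],[-0.005,-0.05,-0.3,0,0,0],[-0.009,-0.098,-0.32,0,0,0],[-0.009,-0.098,-0.32,0,0,0]])

```text
time: 16.85
eef_pos: [0.6, -0.0486, 0.2514]
tcp_rot: [-180.0, -0.1, 9.3]
ft_force: [-0.0, -1.0, -3.2]
opening: 0.427
gripper_force: 61.3
```

Call:
move_arm(motion=[[-0.02,-0.1,0,0,0.03,0],[-0.04,-0.2,0.01,0,0.07,-0.004],[-0.06,-0.3,0.02,0,0.11,-0.006],[-0.07,-0.4,0.03,0,0.15,-0.008],[-0.09,-0.5,0.04,0,0.19,-0.01],[-0.1,-0.6,0.045,0.002,0.21,-0.012],[-0.112,-0.655,0.048,0.002,0.222,-0.012],[-0.112,-0.655,0.048,0.002,0.222,-0.012],[-0.112,-0.655,0.048,0.002,0.222,-0.012]])

```text
time: 17.75
eef_pos: [0.5136, 0.2012, 0.2293]
tcp_rot: [180.0, -19.8, 10.4]
ft_force: [0.9, -0.7, -3.2]
opening: 0.434
gripper_force: 61.7
```

Run:
```python
from h import *
from station import manip
o=manip.get_obs();im=manip.snapshot("wrist");cv2.imwrite("pics/w6.png",im[:,:,::-1]);np.save("w6.npy",o,allow_pickle=True)
print(o['time'],o['eef_pos'],o['tcp_rot'],o['ft_force'],o['opening'])
print(go(o,place(.004,.003),[180,-20,10.4]))
t=im[:,:,::-1]
cv2.imwrite("pics/w6b.png",cv2.resize(t[150:350,120:390],(800,593),interpolation=cv2.INTER_CUBIC))
```

```text
17.75 [0.51357508 0.20120186 0.22929953] [179.97152025 -19.80281878  10.36747433] [ 0.90655606 -0.72381235 -3.24840499] 0.4335586097216464
[-0.0032 -0.0008  0.0891  0.0004  0.0022 -0.0003]
```

View pics/w6b.png

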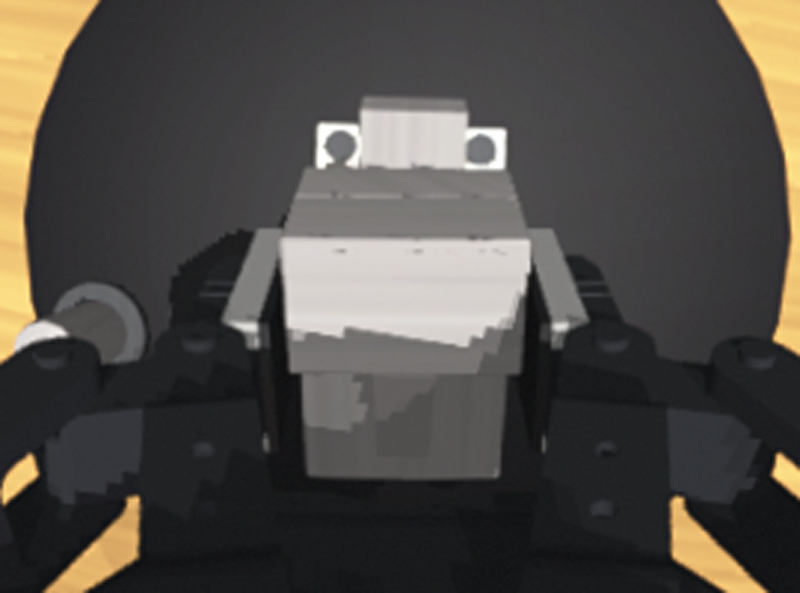

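The crop shows the bracket in the grip (heel 282–530, y 240–370), parallel to the rail (361–466) and within about 1.5 mm of its centre. I'll descend along the tool axis.

Call:
move_arm(motion=[[0,0.002,0.03,0,0.002,0],[0,0.002,0.06,0,0.002,0],[0,0.002,0.085,0,0.002,0],[0,0.002,0.085,0,0.002,0]])

```text
time: 18.2
eef_pos: [0.5257, 0.2016, 0.1962]
tcp_rot: [180.0, -19.9, 10.2]
ft_force: [-0.5, -0.9, -3.7]
opening: 0.432
gripper_force: 61.6
```

Call:
move_arm(motion=[[0,0,0.004,0,0,0],[0,0,0.007,0,0,0]])

```text
time: 18.4
eef_pos: [0.5269, 0.2024, 0.1964]
tcp_rot: [-180.0, -20.1, 10.3]
ft_force: [-0.3, -0.3, -2.9]
opening: 0.435
gripper_force: 61.6
```

Call:
move_arm(motion=[[0,0,0.004,0,0,0],[0,0,0.004,0,0,0]])

```text
time: 18.6
eef_pos: [0.5274, 0.2026, 0.1953]
tcp_rot: [-180.0, -20.2, 10.3]
ft_force: [-0.6, -0.5, -0.4]
opening: 0.43
gripper_force: 62.0
```

Call:
move_arm(motion=[[0,0,0.003,0,0,0],[0,0,0.003,0,0,0]])

```text
time: 18.8
eef_pos: [0.5276, 0.2026, 0.1952]
tcp_rot: [-180.0, -20.1, 10.3]
ft_force: [-17.2, -4.2, 16.0]
opening: 0.43
gripper_force: 64.5
```

Call:
move_arm(motion=[[-0.002,0,-0.002,0,0,0],[-0.005,0,-0.002,0,0,0]])

```text
time: 19.0
eef_pos: [0.526, 0.2024, 0.1948]
tcp_rot: [-180.0, -20.3, 10.3]
ft_force: [1.6, 0.0, 5.8]
opening: 0.431
gripper_force: 62.7
```

Call:
move_arm(motion=[[-0.002,0,0,0,0,0],[-0.005,0,0,0,0,0]])

```text
time: 19.2
eef_pos: [0.5243, 0.2021, 0.1941]
tcp_rot: [-180.0, -20.3, 10.3]
ft_force: [1.6, 0.0, 5.4]
opening: 0.427
gripper_force: 62.7
```

Call:
move_arm(motion=[[-0.002,0,0,0,0,0],[-0.004,0,0,0,0,0]])

```text
time: 19.4
eef_pos: [0.5228, 0.2018, 0.1936]
tcp_rot: [-180.0, -20.3, 10.3]
ft_force: [2.6, 1.2, 6.9]
opening: 0.427
gripper_force: 62.7
```

Call:
move_arm(motion=[[-0.002,0,0,0,0,0],[-0.003,0,0,0,0,0]])

```text
time: 19.6
eef_pos: [0.5217, 0.2016, 0.1931]
tcp_rot: [-180.0, -20.3, 10.3]
ft_force: [2.3, 0.2, 6.0]
opening: 0.431
gripper_force: 62.7
```

Call:
move_arm(motion=[[-0.002,0,0,0,0,0],[-0.004,0,0,0,0,0]])

```text
time: 19.8
eef_pos: [0.5209, 0.2014, 0.1932]
tcp_rot: [-180.0, -20.4, 10.3]
ft_force: [12.9, 1.1, 5.0]
opening: 0.43
gripper_force: 62.1
```

Call:
move_arm(motion=[[-0.002,0,0,0,0,0],[-0.004,0,0,0,0,0]])

```text
time: 20.0
eef_pos: [0.5203, 0.2013, 0.1935]
tcp_rot: [-179.9, -20.6, 10.2]
ft_force: [23.5, 2.9, 4.5]
opening: 0.431
gripper_force: 61.7
```

Call:
move_arm(motion=[[0.006,0,0.002,0,0,0],[0.006,0,0.002,0,0,0]])

```text
time: 20.2
eef_pos: [0.5214, 0.2015, 0.193]
tcp_rot: [-180.0, -20.3, 10.3]
ft_force: [-4.3, -0.9, 15.3]
opening: 0.431
gripper_force: 63.8
```

Call:
move_arm(motion=[[0,0,0,0,0,0],[0,0,0,0,0,0],[0,0,0,0,0,0],[0,0,0,0,0,0],[0,0,0,0,0,0]], hand=0.75)

```text
time: 20.7
eef_pos: [0.5206, 0.2013, 0.1907]
tcp_rot: [-180.0, -20.1, 10.3]
ft_force: [-0.0, 0.4, -0.5]
opening: 0.749
gripper_force: 0.0
```

Call:
move_arm(motion=[[0,0,-0.03,0,0,0],[0,0,-0.1,0,0,0],[0,0,-0.2,0,0,0],[0,0,-0.2,0,0,0],[0,0,-0.2,0,0,0]], hand=0.8)

```text
time: 21.2
eef_pos: [0.4935, 0.1964, 0.2678]
tcp_rot: [-180.0, -20.3, 10.3]
ft_force: [0.1, -0.2, 0.2]
opening: 0.798
gripper_force: 0.0
```

Run:
```python
from h import *
from station import manip
o=manip.get_obs();im=manip.snapshot("wrist");cv2.imwrite("pics/w7.png",im[:,:,::-1]);np.save("w7.npy",o,allow_pickle=True)
print(o['time'],o['eef_pos'],o['tcp_rot'],o['ft_force'],o['opening'])
# where the bracket's corners should be seen if home, vs picture: bright/grey segmentation
from station import manip
c=manip.camera_params("wrist");K=c['intrinsics'];H=np.array(c['hand_eye']);Rt=Ro.from_euler('xyz',o['tcp_rot'],degrees=True).as_matrix()
def wp(P):
    q=H[:3,:3].T@(Rt.T@(np.array(P)-o['eef_pos'])-H[:3,3]);r=np.hypot(q[0],q[1]);th=np.arctan2(r,q[2]);return K[:2,2]+K[0,0]*th*q[:2]/r
g=cv2.cvtColor(im,cv2.COLOR_RGB2GRAY)
for nm,l in(('heelback bottom L',(.03,.019,0)),('R',(.03,-.019,0)),('heel top back L',(.03,.019,.034)),('R',(.03,-.019,.034)),('toe top L',(-.03,.019,.016)),('R',(-.03,-.019,.016)),('front heel top',(.006,0,.034)),('rail end L',(.035,.012,0)),('R',(.035,-.012,0))):
    print(nm,wp(RO+RR.apply(l)).round(1))
np.set_printoptions(linewidth=250)
cx=int(wp(RO+RR.apply([.018,0,.034]))[0]);print(cx);print(g[140:300:2,cx-4:cx+5].mean(1).astype(int))
r=int(wp(RO+RR.apply([.018,0,.034]))[1]);print(r,g[r-2:r+3,cx-60:cx+60:2].mean(0).astype(int))
```

```text
21.2 [0.49346677 0.19641775 0.26776088] [-179.96147516  -20.25691694   10.26252304] [ 0.06542897 -0.23063602  0.17602849] 0.7980357894111062
heelback bottom L [230.3 172.1]
R [277.6 172. ]
heel top back L [226.2 182.3]
R [281.1 182.2]
toe top L [230.8 248.5]
R [277.4 248.5]
front heel top [253.8 214.9]
rail end L [238.9 165.9]
R [269.  165.9]
253
[ 64  65  66  66  67  68  69  68  70  71  71  71  89 132 217 217 215 132 123 132 124 125 217 219 218 216 213 216 215 213 218 223 217 213 213 217 218 211 166 159 161 165 165 162 159 162 165 166 166 169 141 101 117 117 117  92  97 119 117 117 116  30
  23  23  24  23  23  23  23  23  23  23  23  23  22  23  22  24  22  43]
198 [ 65  65  66  67  67  68  69  69  70  71  71  71  73  74  74  75  75  72 149 218 215 215 215 215 215 215 215 215 215 215 215 215 215 215 215 215 215 214 215 215 215 215 215 215 213 235 109  79  79  79  79  78  77  77  77  76  75  75  75  74]
```

Run:
```python
from h import *
np.set_printoptions(linewidth=250)
o=np.load("w7.npy",allow_pickle=True).item();g=cv2.cvtColor(cv2.imread("pics/w7.png"),cv2.COLOR_BGR2GRAY).astype(float)
for r in (169,171,176,179,186,192,198,205,212,230,234,245,247,254,258):
    row=g[r,215:300];d=np.diff(row);i=np.argsort(-abs(d))[:4];print(r,sorted((215.5+i).tolist()))
print(g[169:172,215:300].mean(0).astype(int));print(g[255:259,215:300].mean(0).astype(int))
print(g[176:179,215:300].mean(0).astype(int))
for x in (236,245,255,265,275): print(x,g[236:264,x].astype(int))
```

```text
169 [241.5, 242.5, 271.5, 272.5]
171 [241.5, 242.5, 271.5, 272.5]
176 [229.5, 230.5, 231.5, 280.5]
179 [228.5, 229.5, 231.5, 284.5]
186 [228.5, 229.5, 284.5, 285.5]
192 [228.5, 229.5, 284.5, 285.5]
198 [228.5, 229.5, 284.5, 285.5]
205 [227.5, 228.5, 284.5, 285.5]
212 [227.5, 228.5, 229.5, 284.5]
230 [227.5, 228.5, 231.5, 283.5]
234 [227.5, 229.5, 232.5, 283.5]
245 [231.5, 232.5, 278.5, 279.5]
247 [231.5, 232.5, 278.5, 279.5]
254 [235.5, 236.5, 272.5, 273.5]
258 [235.5, 236.5, 272.5, 273.5]
[ 67  67  67  68  67  68  68  69  69  69  69  69  70  70  71  71  71  71  71  72  72  72  72  72  73  70  76 138 222 223 220 216 215 215 217 216 215 216 219 221 221 217 214 215 217 218 220 220 220 220 222 221 221 221 221 222 220 184  89  72  75  75
  75  75  76  75  75  75  74  74  74  75  74  74  73  74  74  74  74  73  73  72  73  73  73]
[ 31  32  32  31  32  32  31  32  31  32  30  26  24  24  23  24  24  24  24  23  24  53 111 119 119 118 119 119 119 119 118 118 118 118 118 118 117 117 116 117 117 116 117 119 119 120 119 118 117 117 116 115 115 117 112  98  89  87  67  39  32  32
  33  32  32 
[... 313 characters left out ...]
 128 129 129 129
 129 129 129 124 109 109 117 108  84  76  76  76  76  76  75  76  75  75  75  75  74  74  74]
236 [210 211 212 205 140 115 114 115 114 115 116 114 102  41  31  38  45  50  52  53  53  53  54  55  39  25  29  30]
245 [217 217 217 155 118 117 118 118 118 118 118 120 117  93  93  93 101 121 120 119 120 117 117 118 102  58  26  25]
255 [164 163 164 165 163 119  99 113 116 115 115 115 116  90  91  92  97 116 120 119 118 116 116 118 117  79  32  24]
265 [217 217 217 218 217 217 212 194 188 130 118 119 119  92  93  92  95 106 118 117 117 116 114 115 117  84  43  31]
275 [219 218 216 168 126 117 119 120 120 119 103  90  86  59  35  33  33  33  34  33  33  32  33  32  32  33  33  33]
```

Measured in the last picture: heel centre and rail-end centre are both at column 257, toe 255.5 against stop 254.5, and the toe edge is at row 248.5, where home predicts 248.5. So it is centred, square and against the stop. I'll back away and compare the turntable's mark and pin with the earlier home view.

Run:
```python
from h import *
o=np.load("w7.npy",allow_pickle=True).item()
a={'eef_pos':[.54,.23,.31],'tcp_rot':[180,0,66]}
print(go(o,a['eef_pos'],a['tcp_rot']));print(go(a,[.5846,.2669,.304],[179.8,0.05,121.3]))
```

```text
[ 0.158  -0.0619 -0.0542  0.109  -0.2072 -0.6126]
[ 1.296e-01  6.430e-02  1.500e-02 -2.300e-03  6.000e-04 -6.144e-01]
```

Call:
move_arm(motion=[[0,0,-0.1,0,0,0],[0.08,-0.03,-0.1,0.05,-0.1,-0.3],[0.158,-0.062,-0.07,0.109,-0.207,-0.613],[0.158,-0.062,-0.055,0.109,-0.207,-0.613],[0.158,-0.062,-0.055,0.109,-0.207,-0.613],[0.158,-0.062,-0.055,0.109,-0.207,-0.613],[0.158,-0.062,-0.055,0.109,-0.207,-0.613],[0.158,-0.062,-0.055,0.109,-0.207,-0.613],[0.158,-0.062,-0.055,0.109,-0.207,-0.613],[0.158,-0.062,-0.055,0.109,-0.207,-0.613]])

```text
time: 22.25
eef_pos: [0.5402, 0.2301, 0.3074]
tcp_rot: [-179.9, 0.1, 65.8]
ft_force: [0.1, -0.5, -0.1]
opening: 0.801
gripper_force: 0.0
```

Call:
move_arm(motion=[[0.13,0.064,0.015,0,0,-0.614],[0.13,0.064,0.015,0,0,-0.614],[0.13,0.064,0.015,0,0,-0.614],[0.13,0.064,0.015,0,0,-0.614],[0.13,0.064,0.015,0,0,-0.614],[0.13,0.064,0.015,0,0,-0.614],[0.13,0.064,0.015,0,0,-0.614],[0.13,0.064,0.015,0,0,-0.614],[0.13,0.064,0.015,0,0,-0.614],[0.13,0.064,0.015,0,0,-0.614]], hand=1)

```text
time: 23.25
eef_pos: [0.5846, 0.2671, 0.3022]
tcp_rot: [-179.9, -0.0, 121.1]
ft_force: [0.1, -0.1, 0.0]
opening: 1.002
gripper_force: 0.0
```

Run:
```python
from h import *
from station import manip
o=manip.get_obs();im=manip.snapshot("wrist")[:,:,::-1];cv2.imwrite("pics/w8.png",im)
print(o['time'],o['eef_pos'],o['tcp_rot'],o['ft_force'])
o2=np.load("w2.npy",allow_pickle=True).item();im2=cv2.imread("pics/w2.png")
def f(p,o,z):return wcast(p,o,z)[0]
# template match patches of w2 in w8: lug pair, mark, pin
for nm,(x,y,w,h),z in(('tab+lug',(88,133,122-88,155-133),.03),('mark',(101,148,26,18),.03),('pin',(172,83,40,34),.07),('rest plate',(170,156,55,16),.034),('stop',(135,180,20,35),.115)):
    t=im2[y-5:y+h+5,x-5:x+w+5];s=im[y-40:y+h+40,x-40:x+w+40]
    R=cv2.matchTemplate(s,t,cv2.TM_CCOEFF_NORMED);_,v,_,q=cv2.minMaxLoc(R)
    dp=np.array(q)-35;c=np.array([x+w/2,y+h/2]);print(nm,v,dp,(f(c+dp,o,z)-f(c,o2,z))[:2]*1000)
```

```text
23.25 [0.58455186 0.26705363 0.30222056] [-1.79883009e+02 -2.13454348e-02  1.21125939e+02] [ 0.09059732 -0.13851145  0.04913294]
tab+lug 0.9927970170974731 [1 1] [0.37293075 0.02202415]
mark 0.9888210296630859 [1 1] [0.29753581 0.01298161]
pin 0.9939478635787964 [1 1] [ 0.45944883 -0.227035  ]
rest plate 0.9149543642997742 [1 1] [ 0.08608166 -0.19545212]
stop 0.8251474499702454 [1 2] [ 0.67312609 -0.62233521]
```

The turntable has not moved: all features are within 0.7 mm of the home view. Handing in.

```bash
python3 -c "
from station import manip
print(manip.close_job())"
```

```text
the job is handed in; nothing more can be done
None
```

The job is handed in at about 23 s of the 72 s allowed, with no score returned: the turntable is home, and the bracket was set on the block, re-gripped by its sides and laid on the rest, measuring centred, square and against the stop; I touched none of the bystanders and saw none disturbed, but did not re-measure them at the end.

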